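# Press the bench dog flush and push the rail home

## Robot

A 7-joint arm with a two-finger parallel gripper is mounted at the origin on a cart in front of the work surface, level with it; the furniture and walls round the work are solid. World frame = base frame: x ahead of the robot, y to its left, z up, the work surface at z = 0. Lengths are in m, angles in rad, forces in N, time in s.
With the tool pointing down it reaches from about 0.35 to 0.9 m from the base axis. Payload 8.1 kg.
Tool frame: the origin (TCP) lies between the finger pads; the fingertips stand 25 mm ahead of it and the grasp point (between the pads) lies 6 mm ahead of it; z points along the fingers, y is the direction in which the jaws open and shut (so a half turn about z gives the same grasp; the last joint's range is limited). The gripper opens to 92 mm and grips with 3 to 60 N. Pads are 19 mm wide; open, the fingers measure 130 mm over their backs; the gripper's body (75 mm by 190 mm) begins 47 mm behind the grasp point.
Start: joints at [1.121, 0.434, 0.025, 1.573, -0.012, 1.134, -0.075], TCP at [0.212, -0.588, 0.252] pointing down, gripper open.
Joint ranges: [-2.62, 2.62], [-0.44, 2.09], [-1.27, 1.32], [0.08, 2.57], [-1.32, 4.46], [0.12, 2], [-2.74, 2.74]. Speed limits (rad/s): [2.22, 2.22, 3.01, 3.01, 3.14, 3.14, 3.14].

## Interface

Orientations are given as a rotation vector (axis times angle).
In Python, from cell import * gives the robot as it stands.
- The arm moves only by the shell command python3 -m jog 'ROWS' [FORCE]. ROWS is JSON, one flat list of numbers, 5 for each row, row after row: the finger opening in mm, from 0 to 91.8, then the shift along the tool's x, y, z in units of 40 mm (1.0 is 40 mm), then the turn about the tool's z in units of 6 degrees (1.0 is 6 degrees). A call has 1 to 20 rows; each row shifts and turns the pose as measured when the row begins, along the tool's axes as they then stand; what a row does not reach is not made up. A row lasts 1/12 s, in which the tool goes at most 41.7 mm and 7.16 degrees, less where a joint would pass 70% of its speed; a pose out of reach is approached as far as the arm can. A call is refused whole if a number of a shift passes 1 or a number of a turn 1, either way. A call with a gripper value outside its range is refused whole. The fingers move at their own pace and stop on an object; FORCE is the grip in N (left out, the last holds). Time passes only in rows, so rows that do not move let the fingers close. It gives the time, the measured TCP pose, the force and the opening at its end, in the units of the state.
- observe(): the state, without advancing time (a new reading comes with each control period).
- get_image(name): name is "scene" or "top"; returns the picture (480x640x3 uint8, red, green, blue); there is no depth.
- camera_params(name): a dict with "intrinsics" (3x3 intrinsics, pixels), "dist_coeffs" ([k1, k2, p1, p2, k3] as OpenCV has them; the pictures are not rectified), "xyz" and "orientation" of the camera in the world. Camera axes: x right, y down, z forward; pixel columns grow to the right and rows downward; lengths in m; the calibration is good to about 2 mm. A picture is of the moment at which its call begins. camera_params takes no time and is no camera call.
- sign_off(): hands the job in, once; it reports no verdict.
The state is a dict: "clock": time; "joints": joint angles; "dq": joint speeds; "joint_efforts": joint torques, N m; "position": TCP position; "ee_rot": TCP orientation; "force": force on the tool from outside, world axes, zero at the start; "ft_torque": the same for the moment, N m; "width": opening from 0.0 (shut) to 1.0 (fully open).
Only numpy, scipy, OpenCV 4.12 (cv2) and the standard library are available. Lean on these libraries where they do the work, as an engineer would, in place of code of your own. Each camera call takes 0.05 s, during which the arm holds its last target. There are 200 camera calls.

## Task

The grooved pine rail on the clamping board should lie against the two back dogs, but one raised brass dog stands between it and them. Press that dog down gently with the fingertips until it is flush with the board, then push the rail back over it until its far edge rests against both back dogs, and draw the hand away. Only touch and push, lifting nothing; leave the other raised dogs up, and leave the pencil, the eraser, the chisel and the pine block where they lie.

Things in the scene. Friction and masses are not known exactly. Their poses are not given: they have to be found in the camera images.
- board: grey clamping board with wooden lipping, 300 mm (x) by 340 mm (y), standing fixed on the bench; top face level, 48 mm above the bench; origin at the centre of its underside; its +x points from the front edge (towards the robot) to the back edge, +y to its left. 20 mm holes on a 70 mm grid: rows at x = -105, -35, 35 and 105 mm, columns at y = -140, -70, 0, 70 and 140 mm. Most are empty, seven hold brass dogs: four raised, three already flush
- dog_front (a joint): how far the raised dog that stands in the rail's way has been pressed down: 0 = fully raised, 0.022 = flush with the board, stop at 0.023. It slides straight down on 5 N of friction, with no spring, and stays where it is left. It stands in the row x = 35 mm of the board, in the column y = -70, 0 or 70 mm; the other two of these holes hold dogs that are already flush
- dog_front_top (a point): centre of the top of that dog, a brass peg 19 mm in diameter with a chamfered rim, 22 mm above the board while raised
- dog_left (a joint): the same for the raised left back dog, row x = 105 mm, column y = 70 mm of the board; the front of its shank is at x = 95.5 mm
- dog_right (a joint): the same for the raised right back dog, row x = 105 mm, column y = -70 mm
- dog_side (a joint): the same for the raised side dog, row x = 35 mm, outermost column y = 140 or -140 mm, clear of the rail's way
- rail: loose pine rail, 60 mm (x) by 190 mm (y) by 20 mm high, 0.09 to 0.18 kg, lying flat on the front part of the board, a groove along its top nearer its back edge; origin at the centre of its underside, +x points to its back (far) edge, +y along its length to the left. Its ends pass the side dog with some 20 mm to spare
- rail_back_left (a point): point on the rail's back edge face, 70 mm left (+y) of its middle, at half its height; it meets the left back dog
- rail_back_right (a point): point on the rail's back edge face, 70 mm right (-y) of its middle, at half its height; it meets the right back dog
- red_pencil: loose red pencil, 116 mm long, 7 mm thick, lying on the left edge of the board; origin at the underside near its middle, its y axis along it
- eraser: loose blue and white eraser, 20 x 42 x 13 mm, on the board near its right front corner; origin at the centre of its underside
- chisel: loose wood chisel, 240 mm long, 23 mm high, lying on the bench to the right of the board; origin under its middle, its y axis along it
- offcut_2: loose pine block, 28 x 62 x 28 mm, on the bench to the right front of the board; origin at the centre of its underside

How it is judged:
By the outcome, as a careful person would: the job done as asked, in the order asked, and still so for the second after the job is handed in, with the robot touching nothing.
It also fails if it takes over 56 s, if anything falls off the work surface, if the arm or the gripper's body presses on something with over 40 N, if the wrist force passes 120 N, or if a joint passes its speed limit or range.

## Working session

There is one attempt and no reset: what is moved stays moved. The work goes in short steps, Python scripts to look and compute and a shell command to move; the robot and the scene stay as the last step left them, time stands still between calls to the robot, and variables do not carry over. Pictures are saved under pics/ and viewed, about 8 in all and at most 12, crops included, and the job is handed in when it is done.

```bash
mkdir -p pics; python3 - <<'E'
from cell import *
import cv2
for n in ("top","scene"):
    cv2.imwrite(f"pics/{n}0.png",get_image(n)[:,:,::-1]); print(n,camera_params(n))
print(observe())
E
```

```text
top {'intrinsics': array([[437.47333166,   0.        , 322.97761679],
       [  0.        , 437.47333166, 238.46976417],
       [  0.        ,   0.        ,   1.        ]]), 'dist_coeffs': array([-0.05130108,  0.        ,  0.        ,  0.        ,  0.        ]), 'xyz': array([ 0.36332644, -0.00456081,  0.8890244 ]), 'orientation': array([-2.14787749,  2.08674601, -0.20533289])}
scene {'intrinsics': array([[505.28582296,   0.        , 318.36342302],
       [  0.        , 505.28582296, 233.29402335],
       [  0.        ,   0.        ,   1.        ]]), 'dist_coeffs': array([-0.12709773,  0.        ,  0.        ,  0.        ,  0.        ]), 'xyz': array([-0.00933959,  0.3394148 ,  0.61592278]), 'orientation': array([-1.2144358 ,  2.24344563, -1.03143604])}
{'clock': 0.1, 'joints': array([ 1.12140009,  0.435175  ,  0.02496827,  1.57401776, -0.01159331,
        1.13398763, -0.07510785]), 'dq': array([ 0.0017533 , -0.00357241,  0.00105864, -0.0035021 ,  0.00020229,
       -0.00201831, -0.00060698]), 'joint_efforts': array([ 2.84948037e-03, -6.69129181e+01,  9.88016725e-01, -3.15146005e+01,
       -6.04865653e-02,  3.74612049e-02,  9.92486298e-05]), 'position': array([ 0.21223749, -0.58740644,  0.25100537]), 'ee_rot': array([-3.09312998e+00, -5.41672612e-01,  5.98595166e-04]), 'force': array([ 1.15378444, -0.796153  , -0.68324969]), 'ft_torque': array([-0.0306243 ,  0.00391366, -0.03832357]), 'width': 0.9981642626994014}
```

View pics/top0.png

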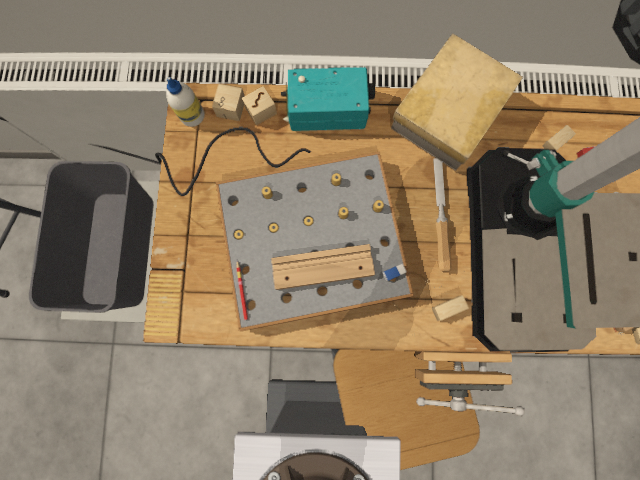

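View pics/scene0.png

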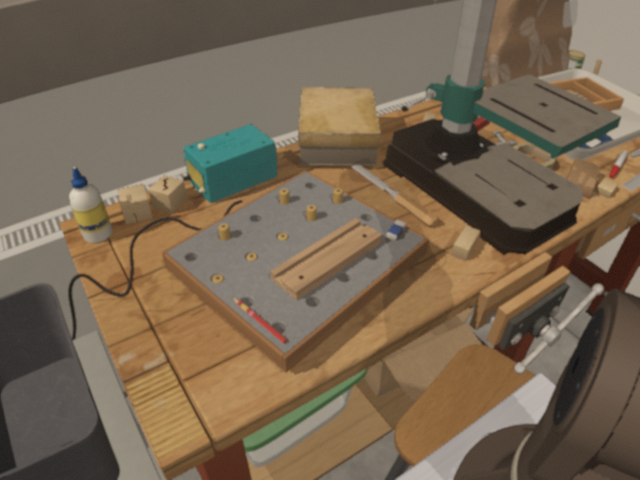

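The top view shows the board rotated by about 10°. The flush dogs are at (238,234), (273,227) and (308,221), and the back dogs at (267,191) and (336,178). The dog in the way is at (344,211), column y=-70, and the side dog is at (379,206). A drill press stands between the gripper's start position and the board. In the scene view the arm is out of sight.

```bash
cat > h.py <<'E'
from cell import *
import cv2, numpy as np
from scipy.spatial.transform import Rotation as R
from scipy.optimize import least_squares
def cam(n):
    c=camera_params(n); Rw=R.from_rotvec(c["orientation"]).as_matrix(); return c["intrinsics"],c["dist_coeffs"],Rw,c["xyz"]
def proj(n,P):
    K,d,Rw,t=cam(n); return cv2.projectPoints(np.atleast_2d(np.float64(P)),cv2.Rodrigues(Rw.T)[0],-Rw.T@t,K,d)[0][:,0]
def unproj(n,uv,z):
    K,d,Rw,t=cam(n); u=cv2.undistortPoints(np.float64(uv).reshape(-1,1,2),K,d)[:,0]
    r=np.c_[u,np.ones(len(u))]@Rw.T; return t+r*((z-t[2])/r[:,2])[:,None]
def T2(p,xy,z):  # board pose p=(x,y,yaw)
    c,s=np.cos(p[2]),np.sin(p[2]); xy=np.atleast_2d(xy)
    return np.c_[p[0]+c*xy[:,0]-s*xy[:,1],p[1]+s*xy[:,0]+c*xy[:,1],np.full(len(xy),z)]
E
python3 - <<'E'
from h import *
im=cv2.imread("pics/top0.png")
uv=[(238,234),(273,227),(308,221),(232,201),(302,185),(371,173)]
m=np.array([(35,140),(35,70),(35,0),(105,140),(105,0),(105,-140)])/1e3
f=lambda p:(proj("top",T2(p,m,.048))-uv).ravel()
r=least_squares(f,[.5,0,.2]); print("top",r.x,f(r.x).round(1))
c=np.array([(-.15,.17),(-.15,-.17),(.15,-.17),(.15,.17)])
print(proj("top",T2(r.x,c,.048)).round(1).tolist())
print(proj("scene",T2(r.x,c,.048)).round(1).tolist(), "scene corner/flush pred",proj("scene",T2(r.x,m,.048)).round(1).tolist())
print("dogfront top pred",proj("top",T2(r.x,(.035,-.07),.07)),proj("scene",T2(r.x,(.035,-.07),.07)))
print("press base edges z0/.2", unproj("top",[(480,340),(472,160),(565,240),(565,325),(545,190)],0).round(3).tolist(),unproj("top",[(480,340),(472,160),(565,240),(565,325),(545,190)],.15).round(3).tolist())
a=cv2.resize(im[140:340,200:430],None,fx=3.4,fy=2.9*1.0,interpolation=cv2.INTER_CUBIC)
a=cv2.resize(im[145:335,205:425],None,fx=3.15,fy=3.15,interpolation=cv2.INTER_CUBIC)
cv2.imwrite("pics/top0c.png",a)
E
```

```text
top [0.5324089  0.02198524 0.23097823] [ 0.5 -0.1  0.4 -0.1  0.3 -1.1  0.8 -0.7 -0.5  1.7 -1.6  0.5]
[[239.1, 330.9], [414.0, 294.6], [378.8, 150.3], [214.7, 182.2]]
[[284.5, 357.4], [427.9, 237.3], [303.5, 169.1], [159.8, 251.8]] scene corner/flush pred [[216.6, 277.2], [250.4, 255.2], [281.4, 235.0], [190.3, 255.8], [254.5, 217.1], [309.2, 184.3]]
dogfront top pred [[343.40304065 210.18644765]] [[309.9040216  206.69627491]]
press base edges z0/.2 [[0.342, -0.32, 0.0], [0.722, -0.318, 0.0], [0.551, -0.509, 0.0], [0.375, -0.496, 0.0], [0.659, -0.474, 0.0]] [[0.345, -0.266, 0.15], [0.661, -0.265, 0.15], [0.519, -0.424, 0.15], [0.373, -0.413, 0.15], [0.61, -0.395, 0.15]]
```

View pics/top0c.png

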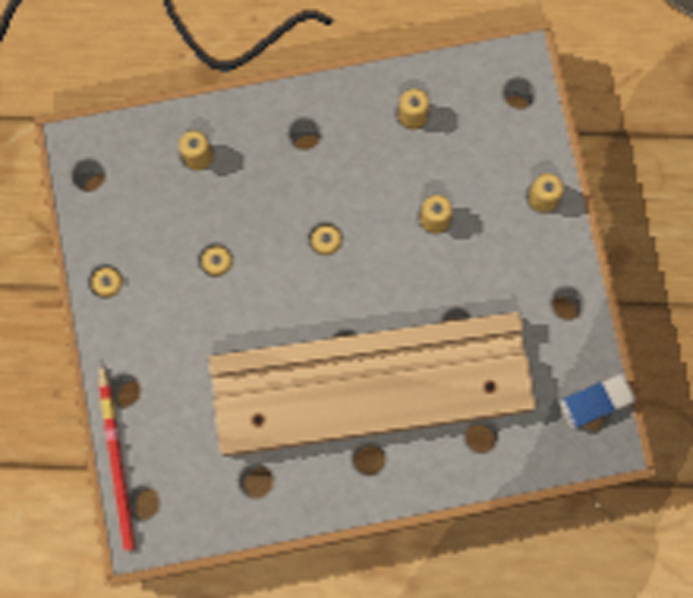

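```bash
python3 - <<'E'
from h import *
q=lambda L:np.array([(205+(a+.5)/3.15-.5,145+(b+.5)/3.15-.5) for a,b in L])
L=[((42,123),.15,.17),((547,30),.15,-.17),((652,468),-.15,-.17),((112,577),-.15,.17),((106,281),.035,.14),((216,260),.035,.07),((326,239),.035,0),((88,175),.105,.14),((304,134),.105,0),((518,94),.105,-.14),((567,303),-.035,-.14),((256,481),-.105,.07),((369,459),-.105,0),((481,437),-.105,-.07)]
D=[((437,208),.035,-.07),((193,144),.105,.07),((414,102),.105,-.07),((548,187),.035,-.14)]
uv=q([l[0] for l in L]+[d[0] for d in D]); m=np.array([l[1:] for l in L+D])
zs=np.r_[np.full(len(L),.048),np.full(len(D),.07)]
P=lambda p,n="top":proj(n,np.c_[T2(p,m,0)[:,:2],zs])
r=least_squares(lambda p:(P(p)-uv).ravel(),[.53,.02,.23],loss="soft_l1"); print("board",r.x.tolist()); print((P(r.x)-uv).round(1).tolist())
print("scene pred",P(r.x,"scene").round().tolist())
ru=q([(209,357),(520,312),(534,410),(222,454)]); rm=np.array([(.03,.095),(.03,-.095),(-.03,-.095),(-.03,.095)])
rr=least_squares(lambda p:(proj("top",T2(p,rm,.068))-ru).ravel(),r.x); print("rail",rr.x.tolist(),rr.fun.round(1))
c,s=np.cos(r.x[2]),np.sin(r.x[2]); d=rr.x[:2]-r.x[:2]; print("rail in board",c*d[0]+s*d[1],-s*d[0]+c*d[1],np.degrees(rr.x[2]-r.x[2]))
print("dogs world",T2(r.x,[x[1:] for x in D],.07).round(4).tolist())
print("rail scene pred",proj("scene",T2(rr.x,rm,.068)).round().tolist())
E
```

```text
board [0.5313678159555443, 0.02255887215317245, 0.22618234613749538]
[[-3.4, -1.5], [0.7, -3.1], [1.8, 2.4], [-1.9, 3.3], [-0.1, 0.2], [-0.1, 0.0], [-0.1, -0.1], [0.1, 0.2], [0.3, -0.0], [0.4, -0.3], [0.3, 0.0], [0.1, -0.1], [0.1, -0.2], [0.2, -0.4], [-0.2, 0.2], [-0.2, 0.1], [-0.2, -0.0], [-0.1, 0.0]]
scene pred [[160.0, 252.0], [304.0, 169.0], [428.0, 238.0], [284.0, 358.0], [216.0, 278.0], [250.0, 256.0], [282.0, 235.0], [190.0, 256.0], [255.0, 217.0], [310.0, 185.0], [365.0, 216.0], [312.0, 301.0], [343.0, 276.0], [371.0, 254.0], [310.0, 207.0], [222.0, 226.0], [283.0, 191.0], [337.0, 190.0]]
rail [0.47257191228686046, -0.0011834550885309904, 0.17121666653735548] [-0.1 -0.3 -0.1  0.   0.6 -0.1 -0.4  0.3]
rail in board -0.0626227752779496 -0.00995210568456265 -3.1493014591563426
dogs world [[0.5812, -0.0378, 0.07], [0.618, 0.1143, 0.07], [0.6494, -0.0221, 0.07], [0.5969, -0.106, 0.07]]
rail scene pred [[269.0, 270.0], [355.0, 217.0], [381.0, 234.0], [295.0, 291.0]]
```

```bash
python3 - <<'E'
import cv2
im=cv2.imread("pics/scene0.png")
cv2.imwrite("pics/scene0c.png",cv2.resize(im[160:365,155:430],None,fx=2.9,fy=2.9,interpolation=cv2.INTER_CUBIC))
E
```

```text
(no output)
```

View pics/scene0c.png

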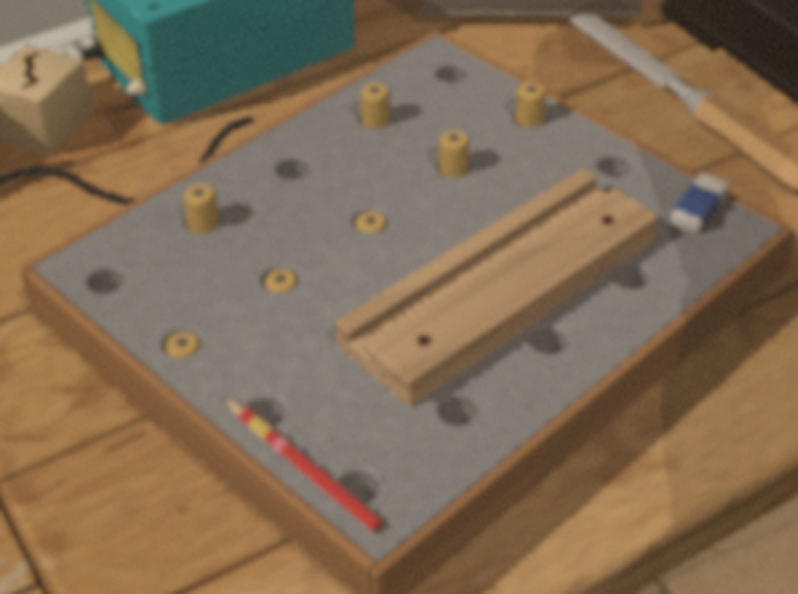

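Board and rail are found, and the scene camera agrees within about 1.5 px. I'll move round the front of the drill press with the fingers shut.

```bash
python3 -m jog '[0,0.37,-0.74,-0.15,0, 0,0.37,-0.74,-0.15,0, 0,0.37,-0.74,-0.15,0, 0,0.37,-0.74,-0.15,0, 0,0.37,-0.74,0,0, 0,0.37,-0.74,0,0, 0,0.37,-0.74,0,0, 0,0,0,0,0]' 10
cat > go.py <<'E'
import sys; from h import *
# remaining shift to board point (bx,by) at tip z, in row units, tool axes
B=(0.53137,0.02256,0.22618); o=observe(); Rm=R.from_rotvec(o["ee_rot"]).as_matrix()
t=T2(B,[float(sys.argv[1]),float(sys.argv[2])],float(sys.argv[3])+.025)[0]-o["position"]
d=o["position"][:2]-B[:2]; c,s=np.cos(B[2]),np.sin(B[2])
yaw=np.arctan2(Rm[1,0],Rm[0,0])
print("t",o["clock"],"pos",o["position"].round(4),"board mm",(1e3*np.array([c*d[0]+s*d[1],c*d[1]-s*d[0]])).round(1),"tipz",round(o["position"][2]-.025,4),"F",o["force"].round(1),"w",round(o["width"],3))
print("units",(Rm.T@t/.04).round(2),"turn",round(np.degrees(yaw-B[2])/6,2))
E
python3 go.py .035 -.07 .1
```

```text
clock: 0.77
position: [0.2373, -0.3473, 0.271]
ee_rot: [-3.088, -0.535, 0.009]
force: [-0.5, 0.0, -0.3]
width: 0.467
t 0.7667 pos [ 0.2373 -0.3473  0.271 ] board mm [-369.5 -294.5] tipz 0.246 F [-0.5  0.  -0.3] w 0.467
units [10.71 -4.36  3.65] turn 1.12
```

```bash
python3 -m jog '[0,0.5,-0.8,0,0, 0,0.5,-0.8,0,0, 0,0.5,-0.8,0,0, 0,0.8,-0.4,0,0.3, 0,0.9,-0.3,0,0.3, 0,0.9,-0.3,0,0.3, 0,0.9,-0.3,0,0.2, 0,0.9,-0.3,0.2,0, 0,0.9,-0.2,0.4,0, 0,0.9,-0.2,0.4,0, 0,0.9,0,0.4,0, 0,0.6,0,0.4,0, 0,0,0,0,0]'
python3 go.py .035 -.07 .1
```

```text
clock: 1.85
position: [0.5472, -0.0699, 0.1948]
ee_rot: [-3.117, -0.341, 0.004]
force: [0.1, 0.1, -0.5]
width: 0.005
t 1.85 pos [ 0.5472 -0.0699  0.1948] board mm [ -5.3 -93.7] tipz 0.1698 F [ 0.1  0.1 -0.5] w 0.005
units [ 1.01 -0.59  1.75] turn -0.08
```

```bash
python3 -m jog '[0,0.5,-0.3,0.4,-0.08, 0,0.5,-0.3,0.4,0, 0,0,0,0.4,0, 0,0,0,0.4,0, 0,0,0,0.1,0, 0,0,0,0,0, 0,0,0,0,0]'
python3 go.py .035 -.07 .074
```

```text
clock: 2.43
position: [0.5813, -0.0372, 0.1219]
ee_rot: [-3.115, -0.354, 0.013]
force: [-0.2, 0.4, 0.7]
width: 0.009
t 2.4333 pos [ 0.5813 -0.0372  0.1219] board mm [ 35.3 -69.4] tipz 0.0969 F [-0.2  0.4  0.7] w 0.009
units [-0.    0.02  0.57] turn 0.0
```

```bash
python3 -m jog '[0,0,0,0.3,0, 0,0,0,0.2,0, 0,0,0,0.05,0, 0,0,0,0.05,0, 0,0,0,0.05,0, 0,0,0,0.05,0, 0,0,0,0.05,0]'
python3 go.py .035 -.07 .049
python3 -c "
from h import *
im=get_image('scene')[:,:,::-1]; cv2.imwrite('pics/s1.png',cv2.resize(im[100:320,180:440],None,fx=2.5,fy=2.5,interpolation=cv2.INTER_CUBIC))"
```

```text
clock: 3.02
position: [0.5822, -0.0391, 0.0932]
ee_rot: [-3.117, -0.35, 0.005]
force: [-1.7, -0.7, 6.1]
width: 0.01
t 3.0167 pos [ 0.5822 -0.0391  0.0932] board mm [ 35.7 -71.5] tipz 0.0682 F [-1.7 -0.7  6.1] w 0.01
units [-0.02 -0.03  0.48] turn -0.02
```

View pics/s1.png

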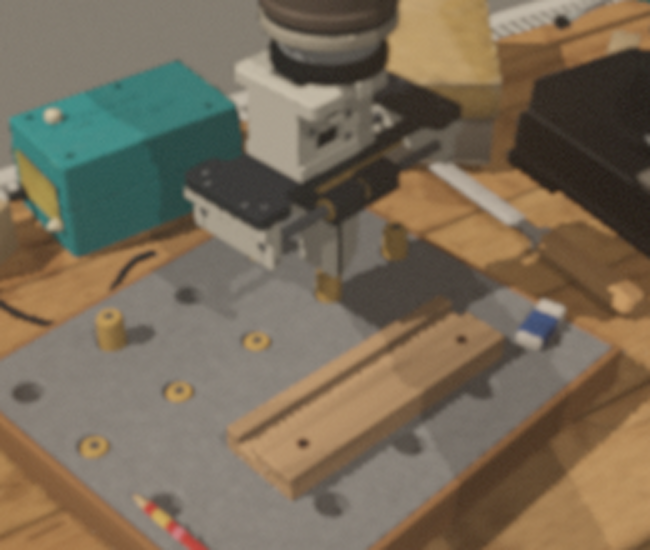

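Tips sit on the dog, centred as predicted near crop (327,270). The force is 6 N and the dog is yielding. Continuing gently.

```bash
python3 -m jog '[0,0,-0.02,0.06,0, 0,0,-0.02,0.06,0, 0,0,0,0.06,0, 0,0,0,0.06,0, 0,0,0,0.06,0, 0,0,0,0.06,0, 0,0,0,0.06,0, 0,0,0,0.06,0]'
python3 go.py .035 -.07 .048
```

```text
clock: 3.73
position: [0.5821, -0.039, 0.0759]
ee_rot: [-3.121, -0.349, 0.003]
force: [-2.2, -0.5, 5.4]
width: 0.002
t 3.7333 pos [ 0.5821 -0.039   0.0759] board mm [ 35.6 -71.4] tipz 0.0509 F [-2.2 -0.5  5.4] w 0.002
units [-0.01 -0.04  0.07] turn -0.03
```

```bash
python3 -m jog '[0,0,0,0.04,0, 0,0,0,0.03,0, 0,0,0,0.03,0]'
python3 go.py .035 -.07 .048
```

```text
clock: 3.98
position: [0.5822, -0.039, 0.0733]
ee_rot: [-3.122, -0.349, 0.002]
force: [-10.7, -1.2, 29.2]
width: 0.003
t 3.9833 pos [ 0.5822 -0.039   0.0733] board mm [ 35.7 -71.4] tipz 0.0483 F [-10.7  -1.2  29.2] w 0.003
units [-0.02 -0.03  0.01] turn -0.03
```

The force rose from 5 to 29 N at tip height 48.3 mm, so the tips are on the board and the dog is flush. Next I lift away and check.

```bash
python3 -m jog '[0,0,0,-0.5,0, 0,0,0,-0.7,0, 91.8,-0.8,-0.2,-0.3,0, 91.8,-0.8,-0.3,0,0, 91.8,-0.8,-0.3,0,0, 91.8,-0.8,-0.3,0,0, 91.8,-0.5,-0.3,0,0, 91.8,0,0,0,0, 91.8,0,0,0,0]'
python3 go.py -.118 -.01 .053
python3 -c "
from h import *
im=get_image('scene')[:,:,::-1]; cv2.imwrite('pics/s2.png',cv2.resize(im[130:370,150:440],None,fx=2.4,fy=2.4,interpolation=cv2.INTER_CUBIC))"
```

```text
clock: 4.73
position: [0.4214, -0.0161, 0.1349]
ee_rot: [3.122, 0.348, 0.007]
force: [0.8, 0.4, -0.8]
width: 0.464
t 4.7333 pos [ 0.4214 -0.0161  0.1349] board mm [-115.9  -13. ] tipz 0.1099 F [ 0.8  0.4 -0.8] w 0.464
units [-0.06 -0.08  1.42] turn -0.04
```

View pics/s2.png

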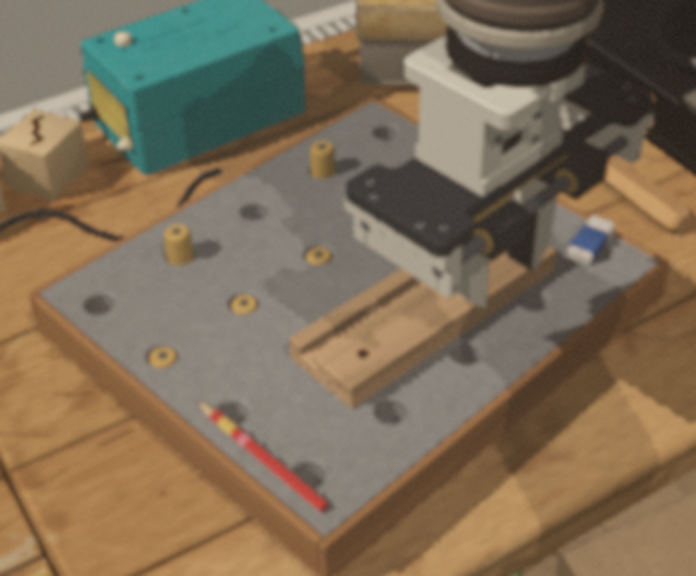

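The picture shows the gripper over the rail's front edge, with the other dogs, pencil and eraser undisturbed. The pressed dog is hidden. Next I finish opening the fingers and go down behind the rail.

```bash
python3 -m jog '[91.8,-0.1,-0.08,0,0, 91.8,0,0,0,0, 91.8,0,0,0,0, 91.8,0,0,0.4,0, 91.8,0,0,0.4,0, 91.8,0,0,0.3,0, 91.8,0,0,0.2,0, 91.8,0,0,0.05,0, 91.8,0,0,0,0]'
python3 go.py .02 -.01 .053
python3 -c "
from h import *
im=get_image('top')[:,:,::-1]; cv2.imwrite('pics/t3.png',cv2.resize(im[145:345,200:430],None,fx=3,fy=3,interpolation=cv2.INTER_CUBIC))"
```

```text
clock: 5.53
position: [0.4253, -0.0133, 0.0789]
ee_rot: [-3.121, -0.344, -0.017]
force: [0.5, -0.3, 0.4]
width: 0.999
t 5.5333 pos [ 0.4253 -0.0133  0.0789] board mm [-111.4  -11.2] tipz 0.0539 F [ 0.5 -0.3  0.4] w 0.999
units [ 3.28 -0.05  0.06] turn -0.06
```

View pics/t3.png

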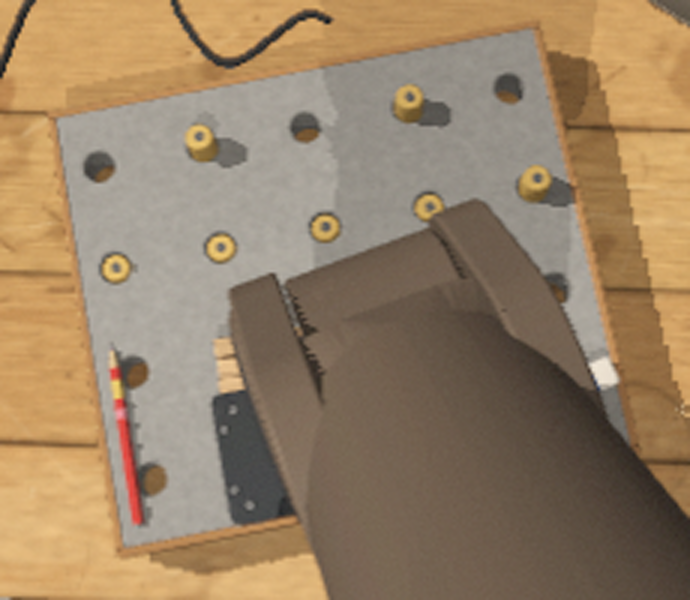

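The dog is flush at crop (429,207), and the rail is untouched. Pushing now.

```bash
python3 -m jog '[91.8,0.15,0,0,0, 91.8,0.15,0,0,0, 91.8,0.15,0,0,0, 91.8,0.15,0,0,0, 91.8,0.15,0,0,0, 91.8,0.15,0,0,0, 91.8,0.15,0,0,0, 91.8,0.15,0,0,0, 91.8,0.15,0,0,0, 91.8,0.15,0,0,0]'
python3 go.py .026 -.01 .053
```

```text
clock: 6.42
position: [0.4911, 0.0008, 0.0823]
ee_rot: [-3.122, -0.343, -0.022]
force: [-0.5, 1.2, 0.4]
width: 1.001
t 6.4167 pos [0.4911 0.0008 0.0823] board mm [-44.1 -12.2] tipz 0.0573 F [-0.5  1.2  0.4] w 1.001
units [ 1.75 -0.07  0.13] turn -0.07
```

```bash
python3 -m jog '[91.8,0.15,-0.02,0.04,-0.02, 91.8,0.15,-0.02,0.04,-0.02, 91.8,0.15,-0.02,0.03,-0.02, 91.8,0.15,0,0.02,0, 91.8,0.15,0,0.01,0, 91.8,0.15,0,0.01,0, 91.8,0.15,0,0.01,0, 91.8,0.15,0,0.01,0]'
python3 go.py .026 -.01 .053
```

```text
clock: 7.08
position: [0.5417, 0.0152, 0.0751]
ee_rot: [-3.121, -0.355, -0.019]
force: [-1.9, -0.1, 1.3]
width: 0.997
t 7.0833 pos [0.5417 0.0152 0.0751] board mm [ 8.4 -9.5] tipz 0.0501 F [-1.9 -0.1  1.3] w 0.997
units [ 0.44  0.01 -0.07] turn 0.0
```

```bash
python3 -m jog '[91.8,0.1,0,-0.05,0, 91.8,0.1,0,-0.03,0, 91.8,0.08,0,0,0, 91.8,0.06,0,0,0]'
python3 go.py .026 -.01 .053
```

```text
clock: 7.42
position: [0.5571, 0.0189, 0.0786]
ee_rot: [-3.12, -0.354, -0.019]
force: [-12.0, -2.7, 7.3]
width: 0.997
t 7.4167 pos [0.5571 0.0189 0.0786] board mm [24.3 -9.4] tipz 0.0536 F [-12.   -2.7   7.3] w 0.997
units [0.04 0.02 0.02] turn -0.0
```

```bash
python3 -m jog '[91.8,0.04,0,0,0, 91.8,0.04,0,0,0, 91.8,0.03,0,0,0]'
python3 go.py .026 -.01 .053
python3 -c "
from h import *
im=get_image('scene')[:,:,::-1]; cv2.imwrite('pics/s4.png',cv2.resize(im[150:320,170:400],None,fx=3,fy=3,interpolation=cv2.INTER_CUBIC))
print(observe()['ft_torque'])"
```

```text
clock: 7.67
position: [0.5572, 0.0188, 0.078]
ee_rot: [3.121, 0.353, 0.004]
force: [-4.4, -0.5, 2.7]
width: 1.002
t 7.6667 pos [0.5572 0.0188 0.078 ] board mm [24.3 -9.4] tipz 0.053 F [-4.4 -0.5  2.7] w 1.002
units [ 0.04  0.01 -0.  ] turn -0.01
[-0.20438     1.20578784 -0.02837988]
```

View pics/s4.png

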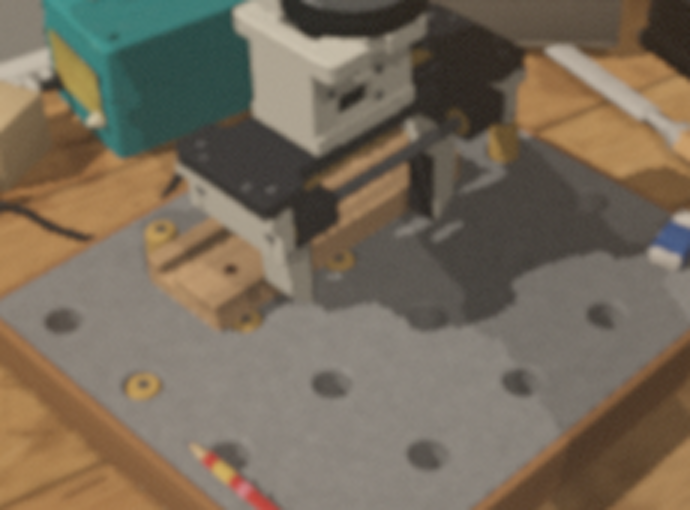

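The rail is against the left dog, the position has stopped changing, and the yaw moment is about 0. One firmer nudge to seat it, then I withdraw backwards and up.

```bash
python3 -m jog '[91.8,0.08,0,0,0, 91.8,0.08,0,0,0, 91.8,0.08,0,0,0]'
python3 go.py .026 -.01 .053
python3 -m jog '[91.8,-0.3,0,0,0, 91.8,-0.6,0,0,0, 91.8,-0.6,0,-0.3,0, 91.8,-0.6,0,-0.8,0, 91.8,-0.9,0,-0.8,0, 91.8,-0.8,0.5,-0.8,0, 91.8,-0.5,0.8,-0.5,0, 91.8,-0.3,0.9,0,0, 91.8,-0.3,0.9,0,0, 91.8,-0.3,0.9,0,0, 91.8,0,0,0,0]'
python3 -c "
from h import *
im=get_image('top')[:,:,::-1]; cv2.imwrite('pics/t5.png',cv2.resize(im[145:335,205:425],None,fx=3.15,fy=3.15,interpolation=cv2.INTER_CUBIC))"
```

```text
clock: 7.97
position: [0.5575, 0.0189, 0.0768]
ee_rot: [3.118, 0.353, -0.024]
force: [-12.3, -1.9, 9.3]
width: 0.999
t 7.9667 pos [0.5575 0.0189 0.0768] board mm [24.6 -9.4] tipz 0.0518 F [-12.3  -1.9   9.3] w 0.999
units [ 0.03  0.01 -0.03] turn -0.01
clock: 8.88
position: [0.3998, -0.1827, 0.2058]
ee_rot: [3.111, 0.366, -0.004]
force: [0.6, -0.1, -0.1]
width: 0.997
```

View pics/t5.png

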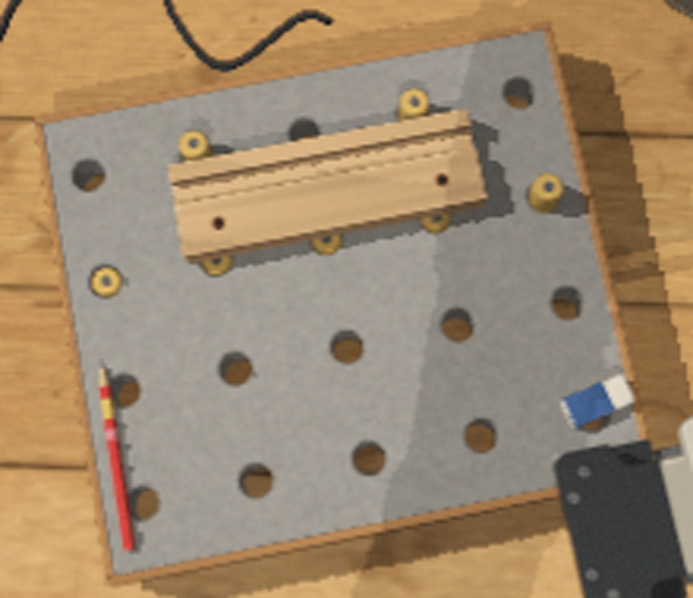

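```bash
python3 - <<'E'
from h import *
B=np.array((0.53137,0.02256,0.22618))
q=lambda L:np.array([(205+(a+.5)/3.15-.5,145+(b+.5)/3.15-.5) for a,b in L])
ru=q([(168,168),(466,110),(486,197),(186,258)]); rm=np.array([(.03,.095),(.03,-.095),(-.03,-.095),(-.03,.095)])
rr=least_squares(lambda p:(proj("top",T2(p,rm,.068))-ru).ravel(),B); x=rr.x
c,s=np.cos(B[2]),np.sin(B[2]); d=x[:2]-B[:2]; print("rail in board",c*d[0]+s*d[1],-s*d[0]+c*d[1],np.degrees(x[2]-B[2]),rr.fun.round(1))
o=proj("top",T2(B,rm+[.0655,-.007],.068)); print("ideal crop px",((o-[205,145]+.5)*3.15-.5).round(0).tolist())
im=get_image("top")[:,:,::-1]; cv2.imwrite("pics/t6.png",cv2.resize(im[165:235,252:372],None,fx=6.5,fy=6.5,interpolation=cv2.INTER_CUBIC))
E
```

```text
rail in board 0.06486304369535818 -0.007309132704689032 0.40048729477599804 [-0.2 -0.3  0.2 -0.7  0.6  0.5 -0.5  0.5]
ideal crop px [[167.0, 165.0], [467.0, 108.0], [487.0, 199.0], [183.0, 258.0]]
```

View pics/t6.png

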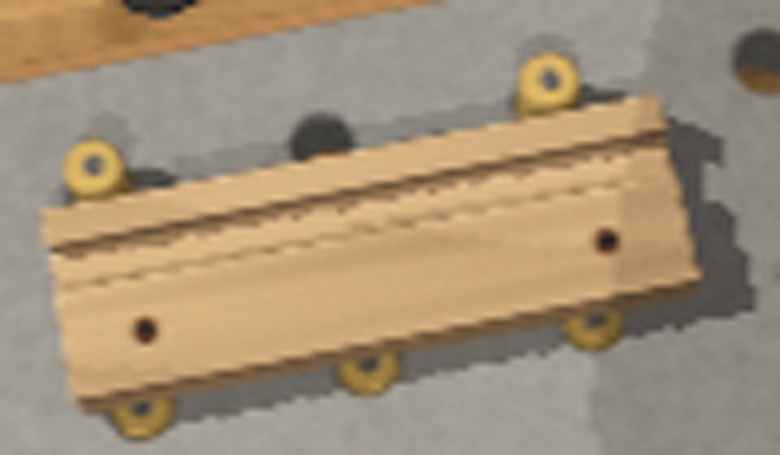

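The rail's back edge is parallel to the line through the two back dogs, with the same 37 px crop offset at each. The fit agrees within measurement error, and the hand is clear. Handing in.

```bash
python3 -c "
from cell import *
print(observe()['force'],sign_off())"
```

```text
the job is handed in; nothing more can be done
[-0.4226024   1.15006193  0.08366741] None
```

The rail now lies against both back dogs, and I handed the job in after about 9 s of robot time.

**What I did:**
- **Pressing the dog:** I pressed the brass dog at row x = 35, column y = -70 mm with the closed fingertips. It moved down at about 5–6 N. At the end the tips met the board and the force rose to 29 N.
- **Pushing the rail:** I pushed the rail back with the open fingers until it stopped, at about 12 N, then drew the hand back and up.

**Last checks:**
- **Rail position:** The last top view puts the rail's centre at x = 64.9 mm on the board (65.5 mm expected), turned 0.4°. That is within measurement error. In the close-up its back edge stands at the same distance from both back dogs, but the picture can't rule out a gap of a few tenths of a millimetre.
- **Everything else:** The pressed dog looked flush in the top view before I pushed the rail over it. The two back dogs and the side dog are still raised, and the pencil and eraser haven't moved. I didn't re-measure the chisel and the pine block, but the arm passed well above them. The force on the tool read about 1 N at hand-in, so it was touching nothing.

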